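# Press home the relay that stands proud

## Task

One of the four plug-in relays in the row on the control board is not fully in: it stands nearly a centimetre higher than the other three, its pins showing. Press it gently on its top with the fingertips, straight down, until it is fully home in its socket and level with the others; do not grip or pull it, and do not touch the other relays, the board or the loose things lying around it. Then draw the hand back a good 10 cm clear.

Things in the scene. Friction and masses are not known exactly. Their poses are not given: they have to be found in the camera images.
- board: Green circuit board in an aluminium frame (180 x 298 mm, bars 25 mm high), fixed to the bench, turned up to 0.45 rad. Origin on the bench under its centre, z up, y along the row of relays. Board face at z = 17.6 mm; black sockets (tops at z = 31.6 mm) at x = -15 mm, y = -93, -31, 31, 93 mm. Its other parts (terminals, transformer, capacitors, heat sink) are lower than 50 mm.
- relay_proud: Clear plug-in relay, black base, white label on top, 36 mm square, 54 tall plus pins. Origin: centre of the base's underside; axes as the board's. The one not fully in, in any of the four sockets: slides straight up and down, starts 8 to 10 mm above home (origin at z = 31.6 mm in the board's frame). Friction about 4 N, firm stop at home, stays where left. Over 35 N would crack the board.
- relay_top (a point): Centre of the flat top of relay_proud (54 mm above its origin).
- relay_b: Clear plug-in relay, black base, white label on top, 36 mm square, 54 tall plus pins. Origin: centre of the base's underside; axes as the board's. Fully home (origin at z = 31.6 mm in the board's frame) in one of the other sockets; leave alone.
- relay_c: Clear plug-in relay, black base, white label on top, 36 mm square, 54 tall plus pins. Origin: centre of the base's underside; axes as the board's. Fully home (origin at z = 31.6 mm in the board's frame) in one of the other sockets; leave alone.
- relay_d: Clear plug-in relay, black base, white label on top, 36 mm square, 54 tall plus pins. Origin: centre of the base's underside; axes as the board's. Fully home (origin at z = 31.6 mm in the board's frame) in one of the other sockets; leave alone.
- spare_relay: A loose relay of the same kind lying on its side on the bench, about 0.21 m from the board's centre on its -y side, 36 mm high; origin at the bench under it. Leave alone.
- solder_spool: Reel of solder standing upright, 62 mm across, 45 mm high, on the bench beyond the board's +x edge; origin under its centre. Leave alone.
- flux_bottle: White dropper bottle, 38 mm across, 108 mm high with its needle, standing off the board's far -y corner; origin under its centre. Leave alone.
- pliers: Side cutters with yellow handles lying flat, 140 mm long, 12 mm high, on the bench on the board's +y side, jaws to +x; origin at the bench near the pivot. Leave alone.

How it is judged:
By the outcome, as a careful person would: the job done as asked, in the order asked, and still so for the second after the job is handed in, with the robot touching nothing.
It also fails if it takes over 29 s, if anything falls off the work surface, if the arm or the gripper's body presses on something with over 40 N, if the wrist force passes 120 N, or if a joint passes its speed limit or range.

## Robot

A 7-joint arm with a two-finger parallel gripper is mounted at the origin on the work surface. World frame = base frame: x ahead of the robot, y to its left, z up, the work surface at z = 0. Lengths are in mm, angles in rad, forces in N, time in s.
With the tool pointing down it reaches from about 400 to 875 mm from the base axis. Payload 6.5 kg.
Tool frame: the origin (TCP) lies on the front face of the gripper's body, between the roots of the fingers; the fingertips stand 73 mm ahead of it and the grasp point (between the pads) lies 54 mm ahead of it; z points along the fingers, y is the line along which they close (so a half turn about z gives the same grasp; the last joint's range is limited). The gripper opens to 85 mm and grips with 20 to 120 N. Pads are 22 mm wide; open, the fingers measure 114 mm over their backs; the gripper's body (76 mm by 85 mm) begins 54 mm behind the grasp point. The pads swing forward as they close: fully open they stand 13 mm farther back than shut.
Start: joints at [-1.23, 0.536, -0.004, 1.538, 0.003, 1.067, -0.071], TCP at [257.18, 596.949, 303.89] pointing down, gripper open.
Joint ranges: [-2.7, 2.7], [-0.37, 2.16], [-1.27, 1.26], [0.24, 2.4], [-1.31, 4.45], [0.19, 1.91], [-2.76, 2.76]. Speed limits (rad/s): [2.39, 2.39, 3.14, 3.14, 3.14, 3.14, 3.14].

## Interface

Orientations are given as a unit quaternion [x, y, z, w].
In Python, from cell import manip gives the robot as it stands. Calls block until the motion is done:
- manip.goto(position, orientation): joint-space move of the TCP to a pose.
- manip.line_to(position, rotation=None, feed=150, until_force=None): straight line of the TCP; rotation=None keeps the orientation; feed is the mean speed in mm/s. With until_force (N) it stops when the force on the tool has changed by that much, and returns True; else False.
- manip.move_joints(angles): joint-space move.
- manip.grip(opening, force=None): finger opening in mm; force is the grip in N (None keeps the last); returns when the fingers have stopped.
- manip.pause(seconds).
- manip.ik(position, orientation): joint angles nearest the present ones, or None.
- manip.grab_frame(name): name is "side" or "top"; returns the picture (384x512x3 uint8, red, green, blue); there is no depth.
- manip.camera_info(name): a dict with "intrinsics" (3x3 intrinsics, pixels), "pose" (4x4, takes a point from camera to world coordinates). Camera axes: x right, y up, looking along -z (the intrinsics and any distortion apply to the point x, -y, -z); pixel columns grow to the right and rows downward; lengths in mm; the calibration is good to about 2 mm. A picture is of the moment at which its call begins. camera_info takes no time and is no camera call.
A pose or a line that the arm cannot do raises manip.Unreachable and nothing moves.
- manip.sign_off(): hands the job in; it is judged then, once.
Readings, each from a call of its own:
- manip.get_t(): time.
- manip.get_q(): joint angles.
- manip.get_joint_velocities(): joint speeds.
- manip.get_joint_torque(): joint torques, N m.
- manip.get_eef_pos(): TCP position.
- manip.get_eef_rot(): TCP orientation.
- manip.get_contact_force(): force on the tool from outside, world axes, zero at the start.
- manip.get_ft_torque(): the same for the moment, N m.
- manip.get_grip_width(): finger opening in mm.
- manip.get_finger_force(): force on a finger pad.
Only numpy, scipy, OpenCV 4.12 (cv2) and the standard library are available. Lean on these libraries where they do the work, as an engineer would, in place of code of your own. Each camera call takes 0.05 s, during which the arm holds its last target. There are 200 camera calls.

## Working session

There is one attempt and no reset: what is moved stays moved. The work goes in short steps, each a Python script; the robot and the scene stay as the last script left them, time stands still between calls to the robot, and variables do not carry over. Pictures are saved under pics/ and viewed, at most 10 in all, crops included, and the job is handed in when it is done.

```bash
mkdir -p pics; python3 - <<'E'
from cell import manip
import cv2
for n in("side","top"):
    f=manip.grab_frame(n); cv2.imwrite(f"pics/{n}0.png",cv2.resize(f[:,:,::-1],(800,600),interpolation=cv2.INTER_CUBIC))
    cv2.imwrite(f"{n}raw.png",f[:,:,::-1])
    c=manip.camera_info(n); print(n,c)
print(manip.get_t(),manip.get_eef_rot())
E
```

```text
side {'intrinsics': array([[377.96436705,   0.        , 262.39062052],
       [  0.        , 377.96436705, 192.76477453],
       [  0.        ,   0.        ,   1.        ]]), 'pose': array([[ 9.99866712e-01, -7.75027496e-03, -1.43698418e-02,
         6.04778494e+02],
       [-3.12593865e-03,  7.72988873e-01, -6.34411878e-01,
        -5.36458072e+02],
       [ 1.60245943e-02,  6.34372237e-01,  7.72861616e-01,
         7.59638973e+02],
       [ 0.00000000e+00,  0.00000000e+00,  0.00000000e+00,
         1.00000000e+00]])}
top {'intrinsics': array([[452.45032081,   0.        , 255.2165573 ],
       [  0.        , 452.45032081, 191.21081271],
       [  0.        ,   0.        ,   1.        ]]), 'pose': array([[ 5.51675648e-03,  9.89260342e-01, -1.46060057e-01,
         4.34305461e+02],
       [-9.99873209e-01,  7.63883507e-03,  1.39719211e-02,
         3.69247302e+01],
       [ 1.49375962e-02,  1.45964458e-01,  9.89177054e-01,
         1.17784926e+03],
       [ 0.00000000e+00,  0.00000000e+00,  0.00000000e+00,
         1.00000000e+00]])}
0.1 [ 2.01953499e-01  9.79394796e-01 -7.80474046e-04 -9.46681308e-05]
```

View pics/side0.png

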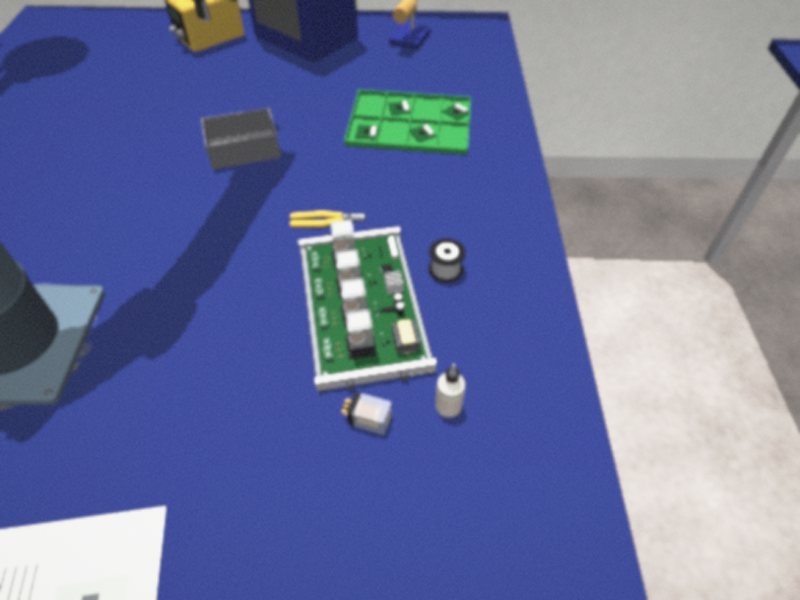

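View pics/top0.png

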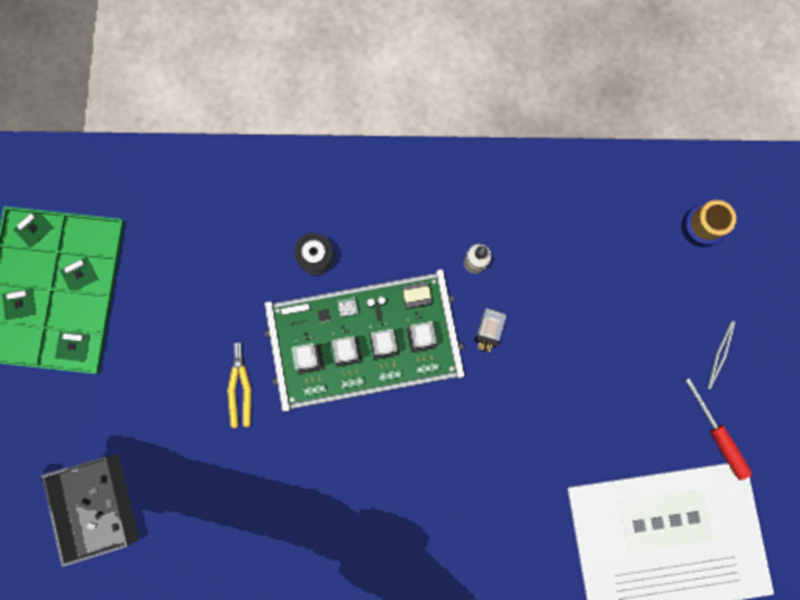

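The side view shows relay tops at about (343,228), (347,260), (352,290) and (359,322). In the top view they are at about (307,356), (346,349), (385,342) and (424,335). I'll zoom in to see which one stands high.

```bash
python3 - <<'E'
import cv2
s=cv2.imread("sideraw.png")[140:250,180:290]; t=cv2.imread("topraw.png")[168:268,165:302]
cv2.imwrite("pics/sc.png",cv2.resize(s,(600,600),interpolation=cv2.INTER_CUBIC))
cv2.imwrite("pics/tc.png",cv2.resize(t,(800,584),interpolation=cv2.INTER_CUBIC))
E
```

```text
(no output)
```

View pics/sc.png

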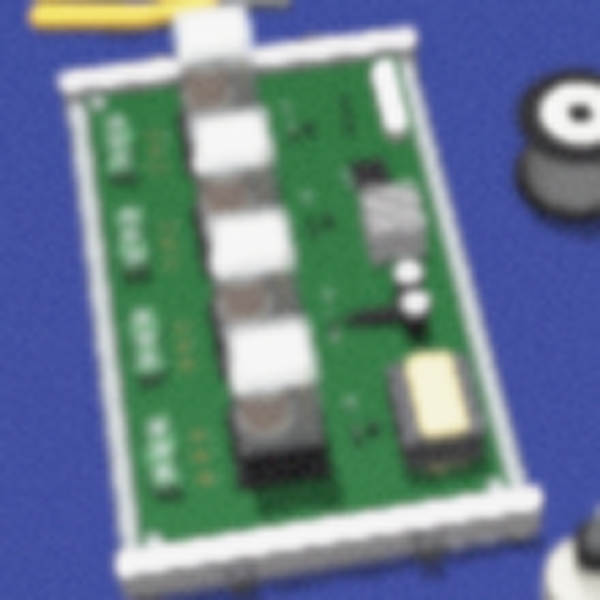

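View pics/tc.png

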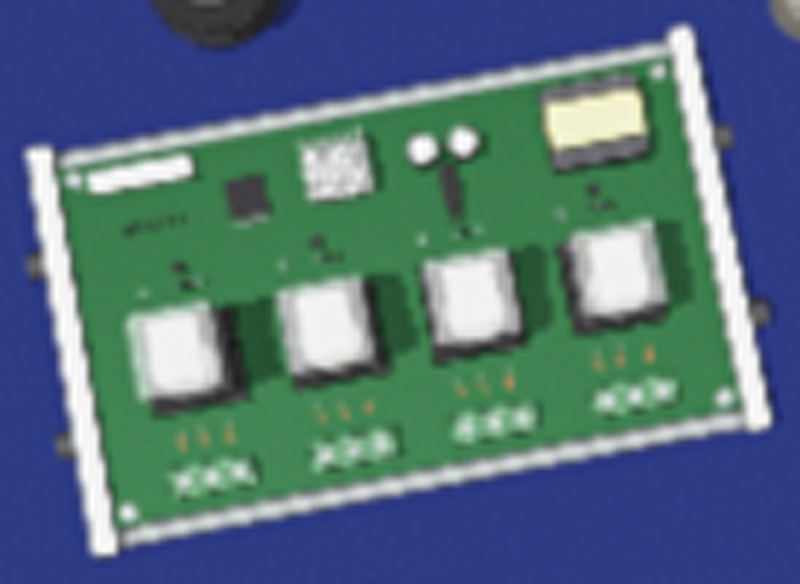

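The far, +y relay (side crop (212,37), top crop about (183,350)) seems to show the most body and shadow. I'll check this numerically by segmenting the labels, triangulating them and fitting each hypothesis.

```bash
cat > fit.py <<'E'
import cv2,numpy as np
from scipy.optimize import least_squares
from cell import manip
SC=dict(side=((180,140),110/600,[(212,37),(231,142),(250,244),(270,355)]),
        top=((165,168),137/800,[(183,350),(329,329),(472,302),(618,275)]))
def proj(n,P):
    c=manip.camera_info(n);T=np.linalg.inv(c["pose"]);p=P@T[:3,:3].T+T[:3,3]
    p=p*[1,-1,-1];u=p@c["intrinsics"].T;return u[:,:2]/u[:,2:]
def blobs(n,img):
    (ox,oy),s,seeds=SC[n];g=img.min(2).astype(float);out=[]
    for x,y in seeds:
        cx,cy=ox+x*s,oy+y*s;h=12
        x0,y0=int(round(cx))-h,int(round(cy))-h
        w=np.clip((g[y0:y0+2*h+1,x0:x0+2*h+1]-170)/50,0,1)
        _,lab,st,_=cv2.connectedComponentsWithStats((w>0).astype(np.uint8),connectivity=4)
        w=w*(lab==lab[h,h]);yy,xx=np.mgrid[y0:y0+2*h+1,x0:x0+2*h+1]
        out.append([(w*xx).sum()/w.sum(),(w*yy).sum()/w.sum(),w.sum()])
    return np.array(out)
Y=np.array([93,31,-31,-93.])
def tops(p,k,z0=85.6):
    c,s=np.cos(p[2]),np.sin(p[2]);z=np.full(4,z0)
    if k is not None:z[k]+=p[3]
    return np.c_[p[0]-15*c-s*Y,p[1]-15*s+c*Y,z]
def run(imgs):
    B={n:blobs(n,imgs[n]) for n in imgs}
    for n in B:print(n,B[n].round(2).tolist())
    # free triangulation
    for i in range(4):
        r=least_squares(lambda P:np.r_[tuple((proj(n,P[None])[0]-B[n][i,:2]) for n in B)],[600,0,85])
        print("tri",i,r.x.round(1),(r.fun).round(2))
    for k in [0,1,2,3]:
        # 2 px offset per camera absorbs calibration error (weak prior 1px)
        f=lambda p:np.r_[tuple((proj(n,tops(p,k))+p[4+2*j:6+2*j]-B[n][:,:2]).ravel() for j,n in enumerate(B))+(p[4:]*.3,)]
        r=least_squares(f,[600,0,.1,5,0,0,0,0])
        print(k,"cost",round(r.cost,3),r.x.round(3),"top",tops(r.x,k)[k].round(1))
if __name__=="__main__":
    run({n:cv2.imread(n+"raw.png") for n in SC})
E
python3 fit.py
```

```text
side [[218.49, 147.02, 155.48], [221.71, 165.48, 124.32], [225.19, 184.25, 141.96], [228.97, 204.82, 161.0]]
top [[194.68, 227.91, 138.86], [220.21, 223.4, 134.74], [245.26, 218.69, 131.96], [270.25, 213.93, 130.48]]
tri 0 [505.4 166.7  85.7] [-0.09  0.02 -0.02 -0.09]
tri 1 [517.1 105.9  81.6] [-0.16  0.04 -0.04 -0.16]
tri 2 [529.1  45.4  81.3] [-0.21  0.05 -0.05 -0.21]
tri 3 [541.2 -15.3  80.7] [-0.21  0.05 -0.05 -0.23]
0 cost 0.122 [ 5.38188e+02  7.70800e+01  1.94000e-01  3.67600e+00  2.06000e-01
  6.51000e-01 -5.10000e-01  4.07000e-01] top [505.5 165.4  89.3]
1 cost 0.459 [ 5.38353e+02  7.58190e+01  1.93000e-01 -1.60600e+00  1.36000e-01
 -9.60000e-02 -1.06900e+00  4.31000e-01] top [517.7 103.4  84. ]
2 cost 0.5 [ 5.3831e+02  7.6153e+01  1.9300e-01 -1.1470e+00  1.4900e-01  3.8000e-02
 -9.2500e-01  4.1800e-01] top [529.5  42.9  84.5]
3 cost 0.494 [ 5.38257e+02  7.65690e+01  1.93000e-01 -1.31900e+00  1.58000e-01
  1.53000e-01 -7.51000e-01  3.95000e-01] top [541.4 -17.6  84.3]
```

Relay 0's side blob merges with the white frame (its area is too large), which biases its height down. I'll measure the labels' far edges along the column instead.

```bash
python3 - <<'E'
import cv2,numpy as np
from fit import *
g=cv2.imread("sideraw.png").min(2).astype(float)
B=blobs("top",cv2.imread("topraw.png"))
print(g[138:158,208:232].astype(int))
for i,(x,y) in enumerate([(218.5,147),(221.7,165.5),(225.2,184.3),(229,204.8)]):
    es=[]
    for c in range(int(x)-3,int(x)+4):
        col=g[int(y)-13:int(y)+1,c];j=len(col)-1
        while col[j]>150:j-=1
        es.append(int(y)-13+j+(150-col[j])/(col[j+1]-col[j]))
    print(i,np.mean(es).round(2))
    # triangulate: the far edge of top (y+~15mm label edge), height from row match with top xy ray
    e=np.mean(es)
    r=least_squares(lambda P:np.r_[proj("top",P[None])[0]-B[i,:2],proj("side",(P+[-3,16,0])[None])[0,1]-e],[520,50,85.])
    print(r.x.round(1))
E
```

```text
[[ 87  87  90  89  92  95  99 105 109 114 127 152 179 167 149 139 152 175
  186 190 196 197 201 199]
 [ 94  91  87  88  92  97 105 111 116 118 124 138 155 158 147 141 146 152
  158 161 164 160 162 166]
 [111 109 108 110 118 126 133 137 145 146 146 151 158 167 168 170 161 139
  123 119 120 121 117 118]
 [118 115 118 129 150 161 170 180 188 193 197 200 205 212 214 208 182 134
   94  82  84  84  84  89]
 [108 107 115 141 181 203 215 222 226 232 232 233 237 239 238 230 204 142
   90  71  68  70  69  69]
 [ 90  88 103 147 201 226 238 241 242 243 244 244 244 245 245 241 218 161
  104  73  65  62  66  64]
 [ 86  87 106 155 212 236 244 245 246 246 245 246 246 246 246 243 227 182
  120  76  66  64  67  66]
 [ 96  84  97 142 199 234 245 246 246 246 246 246 246 246 246 244 232 195
  129  77  66  64  65  66]
 [ 71  69  85 130 188 231 244 246 246 246 246 245 245 245 245 244 234 199
  136  85  74  74  77  79]
 [ 66  63  79 120 179 230 243 245 245 245 245 244 243 242 243 241 228 200
  150 108 102 113 120 134]
 [ 66  68  78 114 178 229 241 243 242 242 241 240 237 236 236 233 224 209
  178 165 171 18
[... 335 characters left out ...]
 187 165 156 156 154 150 144 139 139 143 141 135 142
  147 148 150 146 145 136]
 [236 231 223 213 189 156 136 131 132 136 132 128 119 121 123 121 118 121
  115 105 100  96  90  87]
 [201 189 175 156 140 124 114 115 120 119 115 114 114 110 112 113 108 110
   99  79  70  63  62  61]
 [136 129 117 106 102 110 111 113 110 114 113 115 110 114 114 113 109 107
   96  73  56  54  53  51]
 [ 86  82  73  70  83 106 118 115 112 110 112 111 109 119 123 114 108 106
   93  77  56  53  55  50]
 [ 59  58  56  60  77 111 124 117 110 110 108 110 113 122 123 115 110 104
   96  76  59  55  55  52]]
0 139.1
[504.2 165.   99.8]
1 159.31
[516.3 105.4  87.4]
2 177.66
[528.1  45.2  87. ]
3 197.59
[540.1 -15.2  86.8]
```

Relay 0 (the +y end) stands about 10 mm high; the other three triangulate to 87 mm, matching home. Its top is at about (504.5, 166) and the board yaw is about 0.195. Next I'll close the fingers, approach from above and press slowly with a force stop.

```bash
python3 - <<'E'
from cell import manip
import numpy as np,cv2
manip.grip(0)
q=[np.cos(1.668),np.sin(1.668),0,0]
manip.goto([504.5,166,205],q)
f=manip.grab_frame("side");cv2.imwrite("pics/pre.png",cv2.resize(f[110:250,160:300,::-1],(600,600),interpolation=cv2.INTER_CUBIC))
g=manip.grab_frame("top");cv2.imwrite("pics/pret.png",cv2.resize(g[168:268,165:302,::-1],(800,584),interpolation=cv2.INTER_CUBIC))
print(manip.get_t(),manip.get_eef_pos(),manip.get_contact_force(),manip.get_grip_width())
E
```

```text
2.8083 [504.45310577 167.15053942 205.15965852] [ 0.93051285 -0.15075413 -0.44326706] -0.2676878959006076
```

View pics/pre.png

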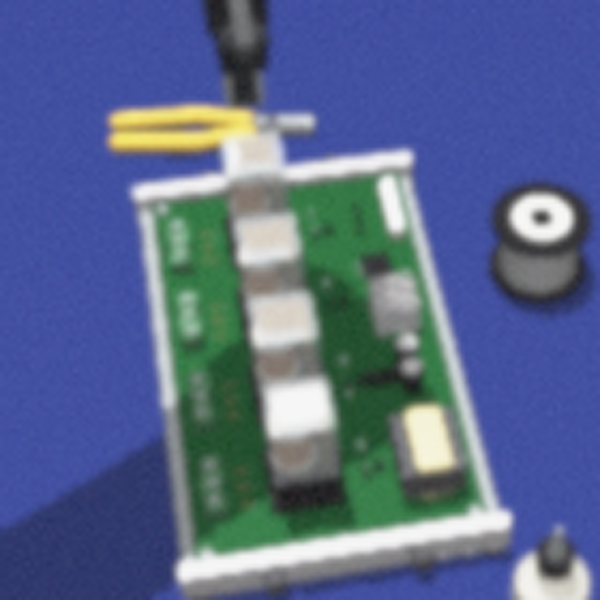

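The closed fingertips (about (242,103)) sit above relay 0's top (about (252,152)). The rest of the scene is untouched, so I'll press.

```bash
python3 - <<'E'
from cell import manip
import numpy as np,cv2
manip.line_to([504.5,166,178],feed=60)
f0=manip.get_contact_force();print(manip.get_eef_pos(),f0)
r=manip.line_to([504.5,166,164],feed=12,until_force=15)
print(r,manip.get_eef_pos(),manip.get_contact_force()-f0,manip.get_t())
if not r:
    r=manip.line_to([504.5,166,154],feed=8,until_force=13)
    print(r,manip.get_eef_pos(),manip.get_contact_force()-f0,manip.get_t())
E
```

```text
[504.45251494 165.94724173 177.72769271] [-0.58167168  0.14370316  0.65611844]
False [504.46705153 166.00607756 164.03133793] [ 0.12756957 -0.02343205  2.17549962] 4.725
True [504.49182072 166.00527898 158.28284329] [-0.16268497 -0.75750538  5.44695983] 5.525
```

The press stopped at TCP z = 158.3, against 158.6 expected for home. I'll retract and check.

```bash
python3 - <<'E'
from cell import manip
import cv2
manip.line_to([504.5,166,200],feed=60)
manip.line_to([504.5,166,310],feed=120)
manip.pause(.3)
f=manip.grab_frame("side");cv2.imwrite("pics/post.png",cv2.resize(f[110:250,160:300,::-1],(600,600),interpolation=cv2.INTER_CUBIC))
print(manip.get_eef_pos(),manip.get_t())
E
```

```text
[504.40172451 165.95972185 309.70595786] 7.7917
```

View pics/post.png

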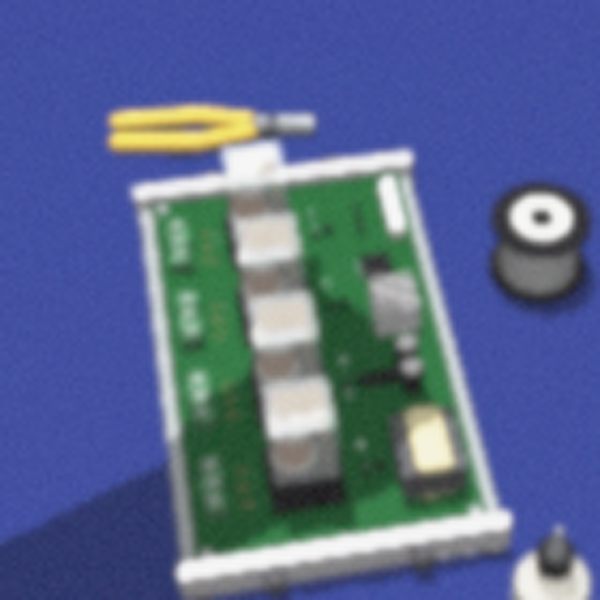

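Relay 0's top moved down about 8 crop pixels (edge about 135 to 143), which matches roughly 9 mm of travel. It is level with the others, nothing else moved, and the hand is 15 cm clear.

```bash
python3 -c "
from cell import manip
print(manip.sign_off())"
```

```text
the job is handed in; nothing more can be done
None
```

The high relay, at the +y end of the row, is pressed home: the press met a firm stop with the top at about 85.3 mm (85.6 expected), the hand drew back about 15 cm, and the job was handed in at about 8 s with nothing else seen to move.

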